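Level the marble slab and zero its electronic level

ROBOT

A 7-joint arm with a two-finger parallel gripper is mounted at the origin on the work surface. World frame = base frame: x ahead of the robot, y to its left, z up, the work surface at z = 0. Lengths are in m, angles in rad, forces in N, time in s.
With the tool pointing down it reaches from about 0.4 to 0.875 m from the base axis. Payload 19.3 kg.
Tool frame: the origin (TCP) lies on the centre line of the jaws, within the pads' length; the fingertips stand 14 mm ahead of it and the grasp point (between the pads) lies 5 mm behind it; z points along the fingers, y is the line along which they close (so a half turn about z gives the same grasp; the last joint's range is limited). The gripper opens to 85 mm and grips with 20 to 120 N. Pads are 22 mm wide; open, the fingers measure 114 mm over their backs; the gripper's body (76 mm by 85 mm) begins 54 mm behind the grasp point. The pads swing forward as they close: fully open they stand 13 mm farther back than shut.
Start: joints at [1.118, 0.521, -0.036, 1.599, 0.021, 1.021, -0.113], TCP at [0.233, -0.58, 0.245] pointing down, gripper open.
Joint ranges: [-2.91, 2.91], [-0.3, 2.13], [-1.5, 1.42], [0.17, 2.43], [-1.26, 4.41], [0.16, 1.93], [-2.52, 2.52]. Speed limits (rad/s): [1.89, 1.89, 2.39, 2.39, 3.01, 3.01, 3.01].

INTERFACE

Orientations are given as [roll, pitch, yaw] about the fixed x, y, z axes, in that order (R = Rz(yaw) Ry(pitch) Rx(roll)).
In Python, from workcell import bot, grab_frame, regions_of gives the robot as it stands. The module is installed in compiled form; this text tells all that it offers.
- The arm moves only by the tool play_rows, never from a script. Its argument "plan" is a list of rows, each a list of 3 entries, a list of its own where there are three numbers: the shift along the tool's x, y, z in units of 2.5 cm (1.0 is 2.5 cm), then the turn, a rotation vector about the tool's x, y, z in units of 0.15 rad (1.0 is 0.15 rad), then the closure, from -1 (fully open) to 1 (shut). In form: [[[tx, ty, tz], [rx, ry, rz], jaw], ...]. A call has 1 to 20 rows; each row shifts and turns the commanded pose from where the row before left it, along the tool's axes as they then stand; what a row does not reach is not made up. A row lasts 1/8 s, in which the tool goes at most 62.5 mm and 10.7 degrees, less where a joint would pass 70% of its speed; a pose out of reach is approached as far as the arm can. A call with a number of a shift or a turn outside -1 to 1 is refused whole. A call with a gripper value outside its range is refused whole. The fingers move at their own pace and stop on an object; "newtons" is the grip in N (left out, the last holds). Time passes only in rows, so rows that do not move let the fingers close. It gives the time, the measured TCP pose, the force, the opening and the grip force at its end, in the units of the state.
- bot.observe(): the state, without advancing time (a new reading comes with each control period).
- grab_frame(name): name is "scene" or "top" or "wrist"; returns a dict with "pixels" (420x560x3 uint8, red, green, blue), "depth" (420x560 float32, m along the optical axis (not along the pixel's ray), 0 where there is no reading), "camera_matrix" (3x3 intrinsics, pixels), "R" (3x3) and "t" (3): a world point X has camera coordinates R X + t. Camera axes: x right, y down, z forward; pixel columns grow to the right and rows downward; lengths in m; the calibration is good to about 2 mm. A picture is of the moment at which its call begins.
- bot.job_done(): hands the job in; it is judged then, once.
Trained networks look in the newest picture that a camera, given by its name, has taken for a name from the list of things; names that differ only in an ending like _2 or _b are one class to them, and where a whole thing is asked for, a point or a joint stands for the part that bears it (a point fixed in the world has none). Each returns a list of dicts, best first, with "p" (0 to 1); they miss things now and then, are a little off and sometimes report something else, mostly with a low value. They report only what shows in the picture. A call takes as long as a camera call. They do not tell look-alikes from the thing itself.
- regions_of(thing, camera): "mask" (420x560 bool, what is visible of it) and "box" ([left, top, right, bottom] in pixels, round what is visible of it).
The state is a dict: "clock": time; "qpos": joint angles; "qd": joint speeds; "joint_efforts": joint torques, N m; "position": TCP position; "tool_rot": TCP orientation; "force": force on the tool from outside, world axes, zero at the start; "moment": the same for the moment, N m; "grip_width": finger opening in m; "finger_force": force on a finger pad.
Only numpy, scipy, OpenCV 4.12 (cv2) and the standard library are available. Lean on these libraries where they do the work, as an engineer would, in place of code of your own. Each camera call takes 0.05 s, during which the arm holds its last target. There are 200 camera calls.

TASK

Level the marble slab by turning the red and the blue foot knobs until both needles on the stand's dial panel stand in the middle of their green bands. Then take the stylus from its wooden holder, push the yellow zero button of the electronic level fully down in its recess with the stylus tip (not with the fingers, and never while the slab is out of level), and put the stylus back upright in its holder. The slab must stay level, and the other things on the bench must stay where they are.

Things in the scene. Friction and masses are not known exactly. Their poses are not given: they have to be found in the camera images.
- stand: fixed levelling stand: dark steel base plate 240 (x) x 190 (y) x 15 mm; a two-axis pivot at its centre carries a marble slab, 190 x 170 mm, top 68 mm above the bench when level. Origin: underside, plate centre; z up. Knob axes at (-145, 0) mm (red) and (0, -140) mm (blue), upright. The knobs do not rise or sink when turned: the slab climbs their screws. The red one leans with tilt_side
- knob_red_grip (a point): on the axis of the red knob at the height to grip, 117 mm above the bench. The knob is round and ribbed, 44 mm in diameter, from 98 to 133 mm above the bench, a white line on top, on an upright steel screw beside the slab; stiff (0.2 N m)
- knob_blue_grip (a point): the same for the blue knob, which is alike and always upright
- tilt_fore (a joint): slab tilt about the stand's y axis, rad; 0 is level, positive when the edge at the red knob is high. Set by the red knob alone: 1 rad clockwise (seen from above) adds 0.05, 1 rad anticlockwise takes off 0.05. It starts between -0.065 and -0.022, so level lies within 1.3 rad of turning. Shown by the red needle
- tilt_side (a joint): slab tilt about the stand's x axis, rad; 0 is level, positive when the edge at the blue knob is low. Set by the blue knob alone: 1 rad anticlockwise (seen from above) adds 0.05, 1 rad clockwise takes off 0.05. It starts between -0.065 and 0.065. Shown by the blue needle
- slab_top (a point): centre of the slab's upper face, z normal to the slab. On it is fixed a grey electronic level, 90 x 90 x 28 mm. Behind the slab (stand's +x) a black panel, top 63 mm above the bench, has two white dials at y = +33 mm (red needle) and -33 mm (blue). A needle is 48 mm long and points to -x, over a green band 6 mm wide, when level; it turns 10 times the tilt, anticlockwise for positive
- zero_button: yellow round spring button, 15 mm in diameter, at the bottom of a square recess 18 x 18 mm in the middle of the level's top. Origin: centre of its underside, 11 mm above the slab's upper face when out, 6 mm when fully down; travel 5 mm, about 4.5 N when fully down
- button_top (a point): centre of the button's top face; it lies 8 mm below the level's top when out
- holder: fixed wooden block 80 x 80 x 70 mm with one upright hole 18 mm wide with a small chamfer, right through it; origin under its centre
- holder_hole0 (a point): centre of the mouth of the holder's hole, 70 mm above the bench
- stylus: loose stylus 147 mm long, 60 g, standing in the holder's hole. Origin: its tip; z up along it. Steel shank 9 mm thick, narrowing to 5 mm at the tip; a brass collar 30 mm across, 55 to 62 mm above the tip, rests on the holder's top, so that the tip hangs 15 mm above the bench; round pale wooden handle, 18 mm thick, 62 to 147 mm above the tip
- doming_block: steel doming block, 100 x 50 x 30 mm, loose; origin under its centre (leave alone)
- mallet: mallet lying down, black head 40 x 90 x 40 mm, pale wooden handle 190 mm along its -x; origin under the head (leave alone)
- phone: black phone lying flat, 75 x 150 x 9 mm; origin under its centre (leave alone)
- tool_tin: open metal tin, 94 mm across and 90 mm tall, with three tools standing in it up to 165 mm; origin under its centre (leave alone)
- punch_tray: white tray of steel punches, 110 x 160 x 30 mm; origin under its centre (leave alone)
- edge_gauge: wooden marking gauge lying flat, 140 x 30 x 12 mm with a brass fence 50 mm wide and 22 mm tall; origin under its centre (leave alone)
Things that resemble listed ones, but are neither listed nor needed, are in the scene too. Leave any grey or white look-alike of the holder alone.

How it is judged:
By the outcome, as a careful person would: the job done as asked, in the order asked, and still so for the second after the job is handed in, with the robot touching nothing.
It also fails if it takes over 72 s, if anything falls off the work surface, if the arm or the gripper's body presses on something with over 40 N, if the wrist force passes 120 N, or if a joint passes its speed limit or range.

## Working session

There is one attempt and no reset: what is moved stays moved. The work goes in short steps, Python scripts to look and compute and a tool call to move; the robot and the scene stay as the last step left them, time stands still between calls to the robot, and variables do not carry over. Pictures are saved under pics/ and viewed, at most 10 in all, crops included, and the job is handed in when it is done.

Besides the shell and the picture viewer there is one more tool, called after ">>>" as a command line: name --argument value ..., lists and objects as JSON in quotes. play_rows: Moves the arm, as the interface text tells. Its arguments: {"type":"object","properties":{"plan":{"type":"array"},"newtons":{"type":"number"}},"required":["plan"]}

```bash
mkdir -p pics; cat > h.py <<'E'
import numpy as np,cv2
from workcell import bot,grab_frame,regions_of
def save(f,n,box=None,s=1):
    p=f["pixels"][:,:,::-1]
    if box: p=p[box[1]:box[3],box[0]:box[2]]
    cv2.imwrite("pics/"+n,cv2.resize(p,None,fx=s,fy=s,interpolation=cv2.INTER_CUBIC))
def pts(f):
    d=f["depth"];v,u=np.mgrid[0:420,0:560]
    c=np.stack([u,v,np.ones_like(u)],-1)@np.linalg.inv(f["camera_matrix"]).T*d[...,None]
    return (c-f["t"])@f["R"]
def ray(f,u,v,z):
    d=f["R"].T@(np.linalg.inv(f["camera_matrix"])@np.array([u,v,1.]));c=-f["R"].T@f["t"]
    return c+d*(z-c[2])/d[2]
def proj(f,X):
    c=f["camera_matrix"]@(f["R"]@np.array(X)+f["t"]);return c[:2]/c[2]
E
python3 - <<'E'
from h import *
s=bot.observe();print({k:np.round(v,3) for k,v in s.items()})
for n in("scene","top"):
    f=grab_frame(n);save(f,n+"0.png",s=1.4);P=pts(f)
    print(n,np.round(-f["R"].T@f["t"],3))
    for t in["stand","knob_red_grip","knob_blue_grip","slab_top","zero_button","holder","stylus","tool_tin","mallet","doming_block","phone","punch_tray","edge_gauge"]:
        for r in regions_of(t,n)[:3]:
            m=r["mask"]&(f["depth"]>0);q=P[m]
            if len(q):print(t,round(r["p"],2),r["box"],np.round(np.median(q,0),3),np.round(q.min(0),3),np.round(q.max(0),3))
E
```

```text
{'clock': np.float64(0.0), 'qpos': array([ 1.118,  0.522, -0.036,  1.6  ,  0.021,  1.021, -0.113]), 'qd': array([-0.001, -0.001, -0.001,  0.   ,  0.   , -0.001,  0.001]), 'joint_efforts': array([-0.0000e+00, -9.2712e+01,  1.9800e+00, -3.6993e+01,  1.8000e-02,
        8.0000e-03, -0.0000e+00]), 'position': array([ 0.233, -0.579,  0.245]), 'tool_rot': array([-3.14 ,  0.   ,  0.383]), 'force': array([-0.395,  0.095, -0.005]), 'moment': array([-0.006,  0.016,  0.022]), 'finger_force': np.float64(0.0), 'grip_width': np.float64(0.086)}
scene [1.049 0.535 0.717]
stand 0.62 [185.0, 159.5, 303.3, 279.1] [ 0.626 -0.01   0.064] [ 0.359 -0.351 -0.004] [0.772 0.083 0.135]
knob_red_grip 0.63 [269.9, 158.7, 285.6, 188.4] [ 0.445 -0.085  0.121] [ 0.275 -0.239  0.   ] [ 0.462 -0.068  0.135]
knob_red_grip 0.37 [201.3, 186.0, 296.4, 253.7] [ 0.601 -0.019  0.069] [ 0.423 -0.148 -0.002] [0.697 0.07  0.1  ]
knob_red_grip 0.34 [249.7, 155.3, 289.1, 181.5] [ 0.368 -0.238  0.008] [ 0.301 -0.301 -0.004] [ 0.46  -0.096  0.129]
knob_blue_grip 0.79 [194.6, 174.5, 214.4, 204.1] [ 0.623 -0.171  0.118] [ 0.496 -0.3
[... 3010 characters left out ...]
7] [ 0.595  0.421 -0.004] [0.686 0.652 0.048]
mallet 0.49 [263.8, 153.0, 339.8, 251.4] [ 0.567 -0.045  0.07 ] [ 0.424 -0.156  0.014] [0.691 0.069 0.132]
doming_block 0.65 [216.2, 203.9, 250.1, 239.9] [0.499 0.147 0.031] [ 0.448  0.102 -0.002] [0.549 0.201 0.037]
phone 0.7 [333.8, 255.9, 387.5, 289.6] [ 0.358 -0.223  0.01 ] [ 0.314 -0.298  0.   ] [ 0.402 -0.148  0.017]
punch_tray 0.81 [399.6, 232.3, 464.5, 278.5] [ 0.407 -0.426  0.008] [ 0.339 -0.523 -0.003] [ 0.477 -0.332  0.036]
edge_gauge 0.83 [219.3, 257.2, 262.8, 275.6] [0.362 0.141 0.014] [ 0.34   0.059 -0.004] [0.388 0.195 0.027]
edge_gauge 0.18 [171.1, 108.0, 209.6, 151.0] [0.752 0.278 0.047] [ 0.697  0.232 -0.005] [0.842 0.353 0.167]
```

View pics/top0.png

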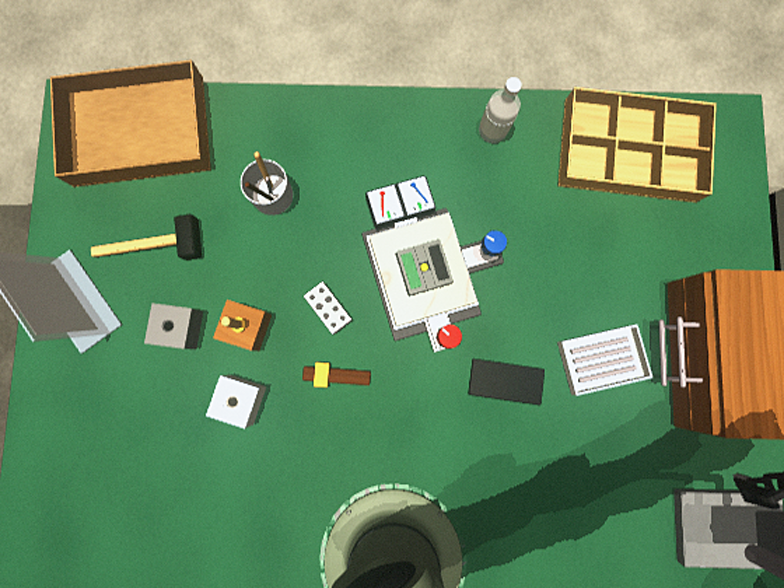

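View pics/scene0.png

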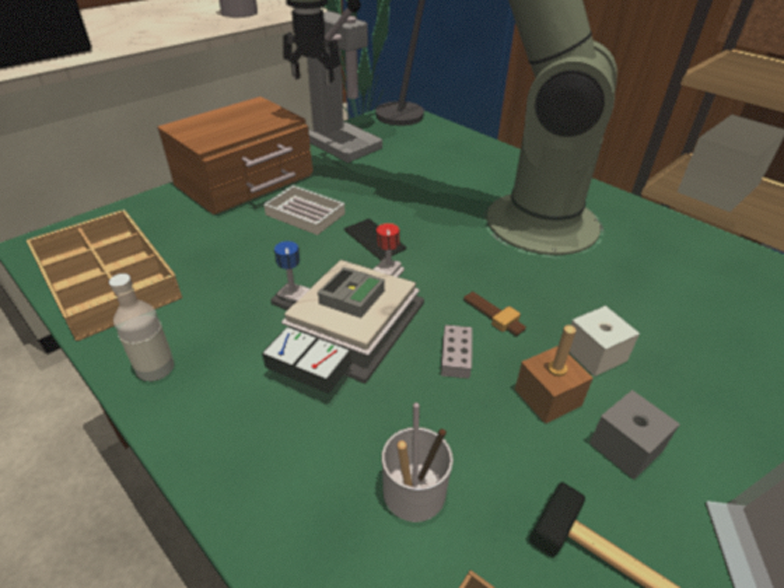

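Top view (784-px scale): red knob (450,336), blue knob (494,242), dials (384,203) and (415,195), level with yellow button (424,267). There are three blocks with holes: wooden (242,322), grey (171,325) and white (236,401). The wooden one fits because it is wooden and the stylus is in it. Next I'll measure, and confirm with a crop.

```bash
cat >> h.py <<'E'
def hue(f,name,xy=None,r=.05,zr=None):
    h,s,v=[c.astype(int) for c in cv2.split(cv2.cvtColor(f["pixels"],cv2.COLOR_RGB2HSV))]
    m=(s>130)&(v>60)
    m&={"red":(h<8)|(h>172),"blue":(h>98)&(h<125),"yellow":(h>20)&(h<34),"green":(h>45)&(h<80)}[name]
    P=pts(f)
    if xy is not None: m&=np.hypot(P[...,0]-xy[0],P[...,1]-xy[1])<r
    if zr: m&=(P[...,2]>zr[0])&(P[...,2]<zr[1])
    return m,P
def knob(f,name,xy,z=.133):
    m,P=hue(f,name,xy,.05,(z-.008,z+.008))
    v,u=np.nonzero(m); X=np.array([ray(f,a,b,z)[:2] for a,b in zip(u,v)])
    (c,r)=cv2.minEnclosingCircle(X.astype(np.float32)); return X.mean(0),np.array(c),r,len(X)
def needles(f,C,yaw):
    e=np.array([np.cos(yaw),np.sin(yaw)]);n=np.array([-e[1],e[0]]);out={}
    for name,s in(("red",1),("blue",-1)):
        d=C+.13*e+s*.033*n
        m,P=hue(f,name,d,.06,(.045,.085)); v,u=np.nonzero(m)
        X=np.array([ray(f,a,b,.065)[:2] for a,b in zip(u,v)])
        q=np.c_[(X-C)@e,(X-C)@n]
        vx,vy,_,_=cv2.fitLine(q.astype(np.float32),cv2.DIST_HUBER,0,.001,.001).ravel()
        a=np.arctan2(-vy,-vx) if vx<0 else np.arctan2(vy,vx)
        out[name]=(len(q),"needle",round(float(np.arctan(vy/vx)),3),"mm",np.round(1e3*q.min(0)),np.round(1e3*q.max(0)))
    return out
def plan(x,y,z,yaw):
    s=bot.observe();p=s["position"];r=s["tool_rot"];ya=r[2];d=np.array([x,y])-p[:2]
    c,q=np.cos(ya),np.sin(ya)
    dy=(yaw-ya+np.pi/2)%np.pi-np.pi/2
    print("at",np.round(p,4),np.round(r,3),"q7",round(s["qpos"][6],2),"clk",s["clock"],"| units x,y,z",np.round(np.array([c*d[0]+q*d[1],q*d[0]-c*d[1],p[2]-z])/.025,2),"rz",round(-dy/.15,2))
E
python3 - <<'E'
from h import *
f=grab_frame("top")
r=knob(f,"red",(.441,-.092));b=knob(f,"blue",(.62,-.176));print(r,b)
d=b[0]-r[0];yaw=np.arctan2(d[1],d[0])-np.arctan2(-.14,.145);C=r[0]+.145*np.array([np.cos(yaw),np.sin(yaw)]);print(yaw,C,np.hypot(*d))
print(needles(f,C,yaw))
m,P=hue(f,"yellow",C,.03);v,u=np.nonzero(m);print("btn",ray(f,u.mean(),v.mean(),.088),len(u))
# stylus top & holder
q=P[(np.hypot(P[...,0]-.455,P[...,1]-.31)<.04)]
t=q[q[:,2]>.155];print("stylus top",t.mean(0),len(t))
h=q[(q[:,2]>.066)&(q[:,2]<.073)];print("holder",cv2.minAreaRect(h[:,:2].astype(np.float32)))
plan(.62,-.176,.2,.383)
a=f["pixels"][110:260,140:370,::-1];cv2.imwrite("pics/c1.png",cv2.resize(a,None,fx=3.4,fy=3.4,interpolation=cv2.INTER_CUBIC))
E
```

```text
(array([ 0.44032218, -0.09313516]), array([ 0.44097823, -0.09270912]), 0.02171705663204193, 207) (array([ 0.6207872, -0.1779414]), array([ 0.62160873, -0.17712048]), 0.022121388465166092, 190)
0.32855112971419964 [ 0.57756625 -0.04634772] 0.1993984048759643
{'red': (28, 'needle', -0.302, 'mm', array([131.,  28.]), array([177.,  44.])), 'blue': (24, 'needle', 0.345, 'mm', array([130., -49.]), array([175., -32.]))}
btn [ 0.57736823 -0.04663179  0.088     ] 27
stylus top [0.45689962 0.3146977  0.16175905] 42
holder ((0.45582035183906555, 0.3121280074119568), (0.07314031571149826, 0.07773540914058685), 75.01700592041016)
at [ 0.2334 -0.5798  0.2453] [-3.142  0.     0.383] q7 -0.11 clk 1.45 | units x,y,z [20.38 -9.21  1.81] rz -0.0
```

View pics/c1.png

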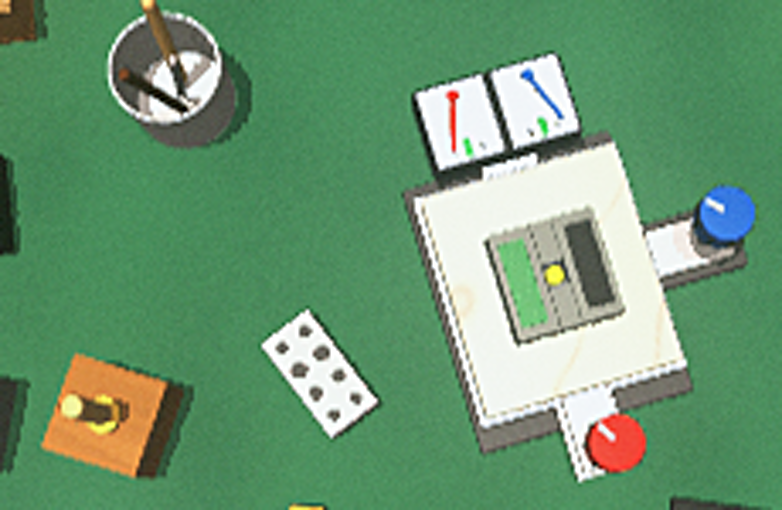

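The crop confirms the wooden holder with the stylus at (75,405). The red needle reads about −0.30 and the blue about +0.345, so both knobs need turning clockwise (red about 0.6 rad, blue about 0.69). I'll check the cabinet height before the first traverse.

```bash
python3 - <<'E'
from h import *
for n in("scene","top"):
    f=grab_frame(n);P=pts(f)
    m=(P[...,0]>.2)&(P[...,0]<.6)&(P[...,1]<-.5)&(P[...,1]>-.9)&(P[...,2]>.05)&(f["depth"]>0)
    q=P[m]
    for z in(.05,.1,.15,.2,.25):
        s=q[(q[:,2]>z)&(q[:,2]<z+.05)]
        if len(s):print(n,z,len(s),np.round(np.percentile(s,[2,98],axis=0),2).tolist())
E
```

```text
scene 0.05 1429 [[0.29, -0.76, 0.05], [0.57, -0.52, 0.1]]
scene 0.1 1626 [[0.28, -0.76, 0.1], [0.57, -0.52, 0.15]]
scene 0.15 2314 [[0.28, -0.77, 0.15], [0.57, -0.57, 0.16]]
scene 0.2 18 [[0.21, -0.62, 0.24], [0.26, -0.53, 0.25]]
scene 0.25 223 [[0.21, -0.64, 0.25], [0.27, -0.51, 0.3]]
top 0.05 1106 [[0.28, -0.56, 0.05], [0.56, -0.52, 0.1]]
top 0.1 2153 [[0.28, -0.58, 0.1], [0.56, -0.52, 0.15]]
top 0.15 5802 [[0.28, -0.69, 0.15], [0.57, -0.57, 0.16]]
top 0.2 2 [[0.22, -0.53, 0.25], [0.23, -0.53, 0.25]]
top 0.25 145 [[0.2, -0.54, 0.25], [0.23, -0.51, 0.3]]
```

>>> play_rows --plan '[[[1,-0.46,0],[0,0,0],-1],[[1,-0.46,0],[0,0,0],-1],[[1,-0.46,0],[0,0,0],-1],[[1,-0.46,0],[0,0,0],-1],[[1,-0.46,0],[0,0,0],-1],[[1,-0.46,0],[0,0,0],-1],[[1,-0.46,0],[0,0,0],-1],[[1,-0.46,0],[0,0,0],-1],[[1,-0.46,0],[0,0,0],-1],[[1,-0.46,0],[0,0,0],-1],[[1,-0.46,0],[0,0,0],-1],[[1,-0.46,0],[0,0,0],-1],[[1,-0.46,0],[0,0,0],-1],[[1,-0.46,0],[0,0,0],-1],[[1,-0.46,0],[0,0,0],-1],[[1,-0.46,0],[0,0,0],-1],[[1,-0.46,0],[0,0,0],-1],[[1,-0.46,0.4],[0,0,0],-1],[[1,-0.46,0.6],[0,0,0],-1],[[1,-0.46,0.8],[0,0,0],-1]]' --newtons 80

```text
clock: 4.05
position: [0.6121, -0.1791, 0.2001]
tool_rot: [3.141, -0.001, 0.383]
force: [-0.5, -0.4, -0.4]
grip_width: 0.0851
finger_force: 0.0
```

```bash
python3 - <<'E'
from h import *
f=grab_frame("wrist");save(f,"w1.png",s=1.4)
b=knob(f,"blue",(.621,-.177));print(b)
print(needles(f,np.array([.5776,-.0463]),.3286))
plan(*b[0],.112,.383)
E
```

```text
(array([ 0.6208456 , -0.17763871]), array([ 0.62040377, -0.176964  ]), 0.0228657815605402, 4253)Traceback (most recent call last):
  File "<stdin>", line 4, in <module>
  File "h.py", line 34, in needles
    q=np.c_[(X-C)@e,(X-C)@n]
             ~^~
ValueError: operands could not be broadcast together with shapes (0,) (2,)
```

View pics/w1.png

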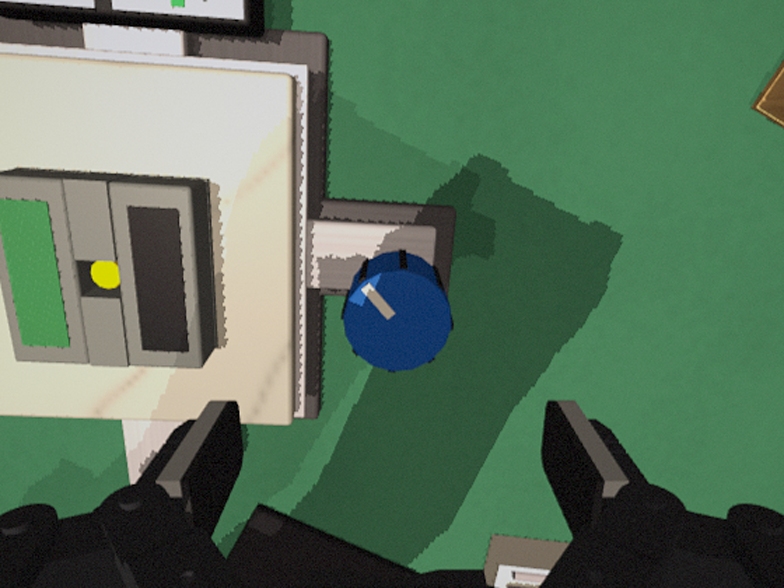

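The wrist view shows the blue knob at (398,312) between the open fingers, slightly ahead of them. Descending and gripping.

>>> play_rows --plan '[[[0.34,0.06,0.5],[0,0,0],-1],[[0,0,1],[0,0,0],-1],[[0,0,1],[0,0,0],-1],[[0,0,0.7],[0,0,0],-1],[[0,0,0.32],[0,0,0],-1],[[0,0,0],[0,0,0],1],[[0,0,0],[0,0,0],1],[[0,0,0],[0,0,0],1],[[0,0,0],[0,0,0],1],[[0,0,0],[0,0,0],1],[[0,0,0],[0,0,0],1]]' --newtons 80

```text
clock: 5.48
position: [0.6203, -0.1782, 0.1135]
tool_rot: [3.14, -0.001, 0.383]
force: [-0.7, -0.0, 6.2]
grip_width: 0.0425
finger_force: 80.2
```

>>> play_rows --plan '[[[0,0,0],[0,0,0.6],1],[[0,0,0],[0,0,0.8],1],[[0,0,0],[0,0,0.8],1],[[0,0,0],[0,0,0.8],1],[[0,0,0],[0,0,0.8],1],[[0,0,0],[0,0,0.8],1],[[0,0,0],[0,0,0],1],[[0,0,0],[0,0,0],1]]'

```text
clock: 6.48
position: [0.6203, -0.1791, 0.1135]
tool_rot: [3.141, -0.002, -0.308]
force: [-1.0, -4.3, 4.5]
grip_width: 0.0423
finger_force: 80.5
```

```bash
python3 - <<'E'
from h import *
C=np.array([.5776,-.0463])
for n in("top","scene"):
    f=grab_frame(n)
    try: print(n,needles(f,C,.3286))
    except Exception as e: print(n,e)
    if n=="scene":save(f,"s1.png",(170,130,320,290),4)
plan(.62,-.176,.2,.383)
E
```

```text
top {'red': (36, 'needle', -0.259, 'mm', array([129.,  30.]), array([177.,  47.])), 'blue': (25, 'needle', 0.049, 'mm', array([128., -35.]), array([176., -29.]))}
scene {'red': (8, 'needle', -0.328, 'mm', array([139.,  32.]), array([172.,  44.])), 'blue': (4, 'needle', 0.768, 'mm', array([169., -34.]), array([172., -30.]))}
at [ 0.6203 -0.1791  0.1136] [ 3.141e+00 -2.000e-03 -3.080e-01] q7 -1.65 clk 6.575 | units x,y,z [-0.05 -0.11 -3.46] rz -4.61
```

>>> play_rows --plan '[[[0,0,0],[0,0,0],-1],[[0,0,0],[0,0,0],-1],[[0,0,0],[0,0,0],-1],[[0,0,-0.5],[0,0,0],-1],[[0,0,-1],[0,0,-0.7],-1],[[0,0,-1],[0,0,-0.9],-1],[[0,0,-1],[0,0,-0.9],-1],[[0,0,-1],[0,0,-0.9],-1],[[0,0,-1],[0,0,-0.85],-1],[[0.5,-0.95,0],[0,0,0],-1],[[0.5,-0.95,0],[0,0,0],-1],[[0.5,-0.95,0],[0,0,0],-1],[[0.5,-0.95,0],[0,0,0],-1],[[0.5,-0.95,0],[0,0,0],-1],[[0.44,-0.85,0],[0,0,0],-1],[[0,0,0],[0,0,0],-1],[[0,0,0],[0,0,0],-1]]'

```text
clock: 8.7
position: [0.6439, -0.0223, 0.2504]
tool_rot: [3.141, -0.0, 0.33]
force: [-0.2, 0.3, 0.6]
grip_width: 0.0856
finger_force: 0.0
```

```bash
python3 - <<'E'
from h import *
f=grab_frame("wrist");save(f,"w2.png",s=1.4)
C=np.array([.5776,-.0463])
print(needles(f,C,.3286))
t=grab_frame("top");r=knob(t,"red",(.441,-.092));print(r)
b=np.array([.6206,-.1772])
for R in(r[0],r[1]):
    d=b-R;yaw=np.arctan2(d[1],d[0])-np.arctan2(-.14,.145);print(yaw,R+.145*np.array([np.cos(yaw),np.sin(yaw)]))
# green bands
P=pts(f);m,_=hue(f,"green",C+.12*np.array([np.cos(.3286),np.sin(.3286)]),.06,(.05,.085))
n,l,st,ce=cv2.connectedComponentsWithStats(m.astype(np.uint8))
for i in range(1,n):
    if st[i,4]>20:print(st[i],ce[i],ray(f,*ce[i],.065))
E
```

```text
{'red': (377, 'needle', -0.282, 'mm', array([125.,  29.]), array([176.,  48.])), 'blue': (372, 'needle', 0.012, 'mm', array([124., -37.]), array([175., -29.]))}Traceback (most recent call last):
  File "<stdin>", line 5, in <module>
  File "h.py", line 27, in knob
    (c,r)=cv2.minEnclosingCircle(X.astype(np.float32)); return X.mean(0),np.array(c),r,len(X)
          ~~~~~~~~~~~~~~~~~~~~~~^^^^^^^^^^^^^^^^^^^^^^
cv2.error: OpenCV(4.12.0) /io/opencv/modules/imgproc/src/shapedescr.cpp:201: error: (-215:Assertion failed) count >= 0 && (depth == CV_32F || depth == CV_32S) in function 'minEnclosingCircle'
```

View pics/w2.png

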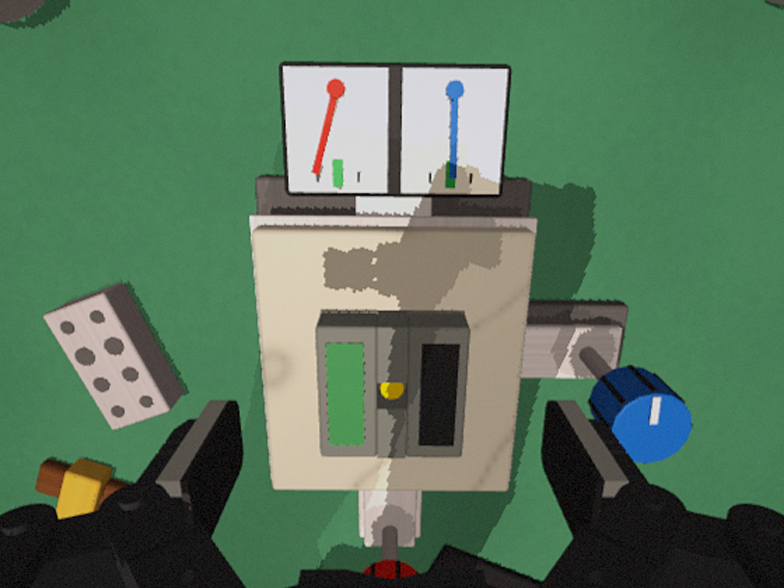

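View: red needle (335,90)→(317,172), left of its band (338,173). Blue needle (455,90)→(453,178), close to its band (450,175). On to the red knob.

>>> play_rows --plan '[[[-0.9,0,0],[0,0,0],-1],[[-0.9,0,0],[0,0,0],-1],[[-0.9,0,0],[0,0,0],-1],[[-0.9,0,0],[0,0,0],-1],[[-0.9,0,0],[0,0,0],-1],[[-0.9,0,0],[0,0,0],-1],[[-0.9,0,0.5],[0,0,0],-1],[[-0.9,0,0.5],[0,0,0],-1],[[-0.9,0,0.5],[0,0,0],-1],[[-0.9,0,0.5],[0,0,0],-1],[[0,0,0],[0,0,0],-1]]'

```text
clock: 10.18
position: [0.4296, -0.0956, 0.1995]
tool_rot: [-3.141, 0.001, 0.328]
force: [0.0, -0.2, 1.1]
grip_width: 0.0853
finger_force: 0.0
```

```bash
python3 - <<'E'
from h import *
f=grab_frame("wrist")
r=knob(f,"red",(.44,-.092));print(r)
b=np.array([.6206,-.1772])
for R in(r[0],r[1]):
    d=b-R;yaw=np.arctan2(d[1],d[0])-np.arctan2(-.14,.145);print(np.hypot(*d),yaw,R+.145*np.array([np.cos(yaw),np.sin(yaw)]))
m,P=hue(f,"yellow",(.577,-.046),.03);v,u=np.nonzero(m);print("btn",len(u), ray(f,u.mean(),v.mean(),.088) if len(u) else "")
plan(*((r[0]+r[1])/2),.112,.33)
E
```

```text
(array([ 0.43937998, -0.09044081]), array([ 0.439224  , -0.08989942]), 0.02298804000020027, 4366)
0.20091752279115868 0.32135206880305056 [ 0.57695732 -0.0446426 ]
0.20129243104003872 0.319260791595743 [ 0.57689682 -0.04438903]
btn 0 
at [ 0.4309 -0.0952  0.2   ] [ 3.141 -0.     0.329] q7 -1.22 clk 10.225 | units x,y,z [ 0.38 -0.08  3.52] rz -0.01
```

>>> play_rows --plan '[[[0.38,-0.08,0.5],[0,0,0],-1],[[0,0,1],[0,0,0],-1],[[0,0,1],[0,0,0],-1],[[0,0,0.7],[0,0,0],-1],[[0,0,0.32],[0,0,0],-1],[[0,0,0],[0,0,0],1],[[0,0,0],[0,0,0],1],[[0,0,0],[0,0,0],1],[[0,0,0],[0,0,0],1],[[0,0,0],[0,0,0],1],[[0,0,0],[0,0,0.6],1],[[0,0,0],[0,0,0.8],1],[[0,0,0],[0,0,0.8],1],[[0,0,0],[0,0,0.8],1],[[0,0,0],[0,0,0.75],1],[[0,0,0],[0,0,0],1],[[0,0,0],[0,0,0],1]]'

```text
clock: 12.35
position: [0.4403, -0.0918, 0.1129]
tool_rot: [3.14, -0.003, -0.235]
force: [0.3, -17.8, 9.4]
grip_width: 0.0426
finger_force: 79.7
```

```bash
python3 - <<'E'
from h import *
C=np.array([.577,-.0446])
f=grab_frame("top");print(needles(f,C,.320));plan(.44,-.09,.112,.33)
f=grab_frame("wrist")
try: print(needles(f,C,.320))
except Exception as e:print(e)
E
```

```text
{'red': (26, 'needle', 0.016, 'mm', array([128.,  30.]), array([177.,  36.])), 'blue': (25, 'needle', 0.058, 'mm', array([128., -36.]), array([177., -29.]))}
at [ 0.4403 -0.0918  0.1129] [ 3.14e+00 -3.00e-03 -2.35e-01] q7 -1.69 clk 12.4 | units x,y,z [-0.03 -0.07  0.04] rz -3.77
operands could not be broadcast together with shapes (0,) (2,)
```

>>> play_rows --plan '[[[0,0,0],[0,0,0],-1],[[0,0,0],[0,0,0],-1],[[0,0,0],[0,0,0],-1],[[0,0,-0.5],[0,0,0],-1],[[0,0,-1],[0,0,-0.7],-1],[[0,0,-1],[0,0,-0.8],-1],[[0,0,-1],[0,0,-0.8],-1],[[0,0,-1],[0,0,-0.8],-1],[[0,0,-1],[0,0,-0.65],-1],[[0.9,0,0],[0,0,0],-1],[[0.9,0,0],[0,0,0],-1],[[0.9,0,0],[0,0,0],-1],[[0.9,0,0],[0,0,0],-1],[[0.9,0,0],[0,0,0],-1],[[0.9,0,0],[0,0,0],-1],[[0.9,0,0],[0,0,0],-1],[[0.9,0,0],[0,0,0],-1],[[0.9,0,0],[0,0,0],-1],[[0,0,0],[0,0,0],-1],[[0,0,0],[0,0,0],-1]]'

```text
clock: 14.95
position: [0.6304, -0.0242, 0.2497]
tool_rot: [3.141, 0.0, 0.33]
force: [-0.3, -0.4, -0.7]
grip_width: 0.0854
finger_force: 0.0
```

```bash
python3 - <<'E'
from h import *
C=np.array([.577,-.0446])
f=grab_frame("wrist");print(needles(f,C,.320))
# panel edge lines: white dials in stand frame
P=pts(f);e=np.array([np.cos(.32),np.sin(.32)]);n=np.array([-e[1],e[0]])
v,u=np.mgrid[0:420,0:560];K=np.linalg.inv(f["camera_matrix"])
d=np.stack([u,v,np.ones_like(u)],-1)@K.T@f["R"];c=-f["R"].T@f["t"]
X=c+d*((.065-c[2])/d[...,2])[...,None]
a=(X[...,:2]-C)@e*1e3;b=(X[...,:2]-C)@n*1e3
h,s,val=[x.astype(int) for x in cv2.split(cv2.cvtColor(f["pixels"],cv2.COLOR_RGB2HSV))]
roi=(a>110)&(a<195)&(abs(b)<75)
for nm,sg in(("red",1),("blue",-1)):
    w=roi&(b*sg>0)
    g=w&(h>45)&(h<80)&(s>120)&(a>120)&(a<145)&(b*sg>15)&(b*sg<50)
    hb=((h<8)|(h>172)) if nm=="red" else (h>98)&(h<125)
    nd=w&hb&(s>120)&(val>60)
    rows=[(k,round(b[nd&(a>k)&(a<k+6)].mean(),2)) for k in range(124,176,6) if (nd&(a>k)&(a<k+6)).sum()>3]
    print(nm,rows,"green a",a[g].min(),a[g].max(),"b",b[g].min(),b[g].max(),g.sum())
# level block/panel yaw check via depth: panel rect
m=(P[...,2]>.055)&(P[...,2]<.07)&roi&(f["depth"]>0)
print(cv2.minAreaRect(P[m][:,:2].astype(np.float32)), np.degrees(.32))
m=(P[...,2]>.088)&(P[...,2]<.102)&(f["depth"]>0)&(np.hypot(P[...,0]-C[0],P[...,1]-C[1])<.07)
print(cv2.minAreaRect(P[m][:,:2].astype(np.float32)))
m=(P[...,2]>.06)&(P[...,2]<.074)&(abs((P[...,:2]-C)@e)<.11)&(abs((P[...,:2]-C)@n)<.1)&(f["depth"]>0)
q=P[m];A=np.c_[(q[:,:2]-C)@e,(q[:,:2]-C)@n,np.ones(len(q))];print("slab slopes",np.linalg.lstsq(A,q[:,2],rcond=None)[0])
save(f,"w3.png",(190,30,380,150),4)
E
```

```text
{'red': (394, 'needle', 0.007, 'mm', array([124.,  28.]), array([176.,  37.])), 'blue': (391, 'needle', 0.02, 'mm', array([123., -38.]), array([176., -29.]))}
red [(124, np.float64(32.48)), (130, np.float64(32.69)), (136, np.float64(32.5)), (142, np.float64(32.66)), (148, np.float64(32.63)), (154, np.float64(32.7)), (160, np.float64(32.57)), (166, np.float64(32.81)), (172, np.float64(33.1))] green a 120.11284383825544 124.78028261320681 b 30.179414247484466 35.040894414443024 28
blue [(124, np.float64(-34.13)), (130, np.float64(-34.08)), (136, np.float64(-33.94)), (142, np.float64(-34.0)), (148, np.float64(-33.73)), (154, np.float64(-33.54)), (160, np.float64(-33.51)), (166, np.float64(-33.27)), (172, np.float64(-33.2))] green a 120.71515461310722 132.30600984320114 b -35.2400545304547 -30.323002626841628 47
((0.7181566953659058, 0.002319037914276123), (0.07427703589200974, 0.1305437833070755), 18.226707458496094) 18.334649444186343
((0.5757651925086975, -0.04475415125489235), (0.09138526767492294, 0.09023056924343109), 18.293367385864258)
slab slopes [-0.00233929  0.00281493  0.06794826]
```

View pics/w3.png

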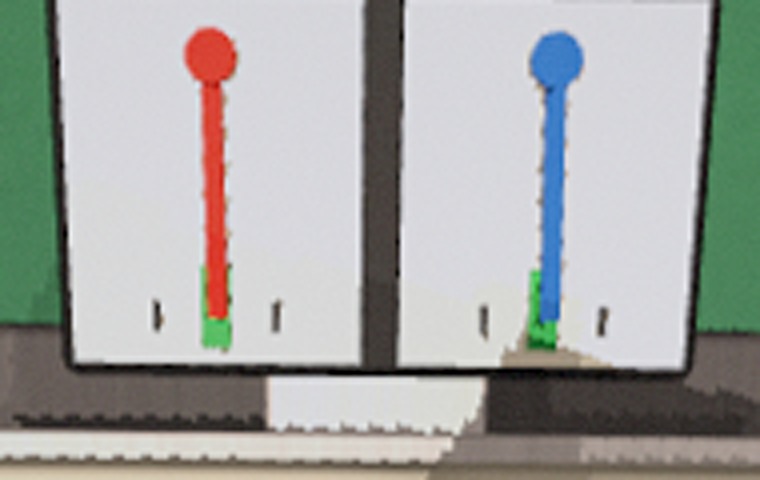

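Red tip (217,318) sits mid-band (216). Blue tip (550,318) is slightly right of its band centre (543), so it needs about 0.05 rad more clockwise. I'll touch up the blue knob.

>>> play_rows --plan '[[[-0.4,0.95,0],[0,0,0],-1],[[-0.4,0.95,0],[0,0,0],-1],[[-0.4,0.95,0],[0,0,0],-1],[[-0.4,0.95,0],[0,0,0],-1],[[-0.4,0.95,0],[0,0,0],-1],[[-0.36,0.91,0.5],[0,0,0],-1],[[0,0,1],[0,0,0],-1],[[0,0,1],[0,0,0],-1],[[0,0,1],[0,0,0],-1],[[0,0,1],[0,0,0],-1],[[0,0,0.7],[0,0,0],-1],[[0,0,0.28],[0,0,0],-1],[[0,0,0],[0,0,0],-1]]'

```text
clock: 16.62
position: [0.621, -0.177, 0.1125]
tool_rot: [3.142, 0.0, 0.33]
force: [-0.6, 0.4, -0.2]
grip_width: 0.0852
finger_force: 0.0
```

>>> play_rows --plan '[[[0,0,0],[0,0,0],1],[[0,0,0],[0,0,0],1],[[0,0,0],[0,0,0],1],[[0,0,0],[0,0,0],1],[[0,0,0],[0,0,0],1],[[0,0,0],[0,0,0.22],1],[[0,0,0],[0,0,0.22],1],[[0,0,0],[0,0,0],1],[[0,0,0],[0,0,0],1]]'

```text
clock: 17.75
position: [0.6216, -0.1779, 0.1134]
tool_rot: [3.14, -0.002, 0.263]
force: [-0.4, -3.6, 8.7]
grip_width: 0.0425
finger_force: 79.7
```

>>> play_rows --plan '[[[0,0,0],[0,0,0],-1],[[0,0,0],[0,0,0],-1],[[0,0,0],[0,0,0],-1],[[0,0,-0.5],[0,0,0],-1],[[0,0,-1],[0,0,-0.22],-1],[[0,0,-1],[0,0,-0.22],-1],[[0,0,-1],[0,0,0],-1],[[0,0,-1],[0,0,0],-1],[[0,0,-1],[0,0,0],-1],[[0.4,-0.95,0],[0,0,0],-1],[[0.4,-0.95,0],[0,0,0],-1],[[0.4,-0.95,0],[0,0,0],-1],[[0.4,-0.95,0],[0,0,0],-1],[[0.4,-0.95,0],[0,0,0],-1],[[0.36,-0.9,0],[0,0,0],-1],[[0,0,0],[0,0,0],-1],[[0,0,0],[0,0,0],-1]]'

```text
clock: 19.88
position: [0.6311, -0.0248, 0.2504]
tool_rot: [3.141, -0.0, 0.33]
force: [0.3, -0.0, 0.1]
grip_width: 0.0851
finger_force: 0.0
```

```bash
python3 - <<'E'
from h import *
C=np.array([.577,-.0446])
f=grab_frame("wrist");print(needles(f,C,.320))
save(f,"w4.png",(190,30,380,150),4)
t=grab_frame("top");P=pts(t);q=P[(np.hypot(P[...,0]-.455,P[...,1]-.31)<.04)]
s=q[q[:,2]>.155];print("stylus top",s.mean(0),len(s))
plan(.455,.31,.25,.33)
E
```

```text
{'red': (391, 'needle', 0.008, 'mm', array([124.,  28.]), array([176.,  37.])), 'blue': (385, 'needle', -0.013, 'mm', array([124., -38.]), array([176., -29.]))}
stylus top [0.45700123 0.31457996 0.1619772 ] 42
at [ 0.631  -0.0252  0.2501] [ 3.141 -0.     0.329] q7 -1.34 clk 19.975 | units x,y,z [ -2.33 -14.96   0.  ] rz -0.01
```

View pics/w4.png

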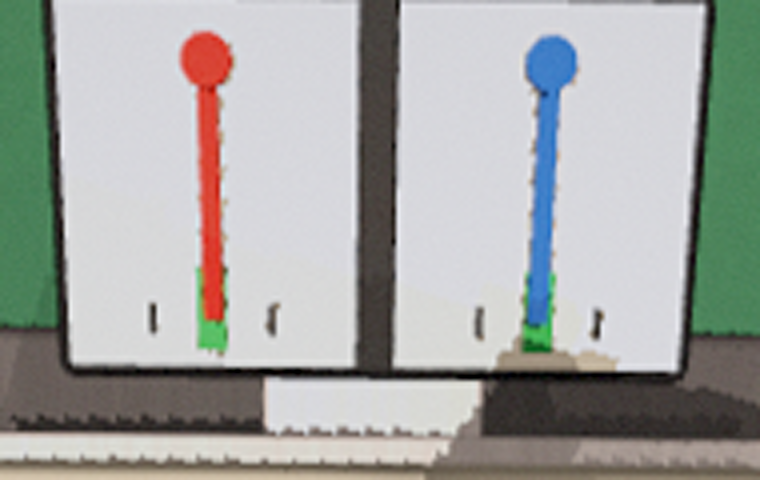

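Both needles now stand mid-band: red tip (212,318) on (213), blue tip (537,322) on (537). Next, the stylus.

>>> play_rows --plan '[[[-0.17,-0.93,0],[0,0,0],-1],[[-0.17,-0.93,0],[0,0,0],-1],[[-0.17,-0.93,0],[0,0,0],-1],[[-0.17,-0.93,0],[0,0,0],-1],[[-0.17,-0.93,0],[0,0,0],-1],[[-0.17,-0.93,0],[0,0,0],-1],[[-0.17,-0.93,0],[0,0,0],-1],[[-0.17,-0.93,0],[0,0,0],-1],[[-0.17,-0.93,0],[0,0,0],-1],[[-0.17,-0.93,0],[0,0,0],-1],[[-0.17,-0.93,0],[0,0,0],-1],[[-0.17,-0.93,0],[0,0,0],-1],[[-0.17,-0.93,0],[0,0,0],-1],[[-0.17,-0.93,0],[0,0,0],-1],[[-0.17,-0.93,0.5],[0,0,0],-1],[[-0.17,-0.93,0.5],[0,0,0],-1],[[0,0,0],[0,0,0],-1],[[0,0,0],[0,0,0],-1]]'

```text
clock: 22.22
position: [0.4462, 0.3053, 0.2251]
tool_rot: [3.141, -0.0, 0.33]
force: [-0.1, -0.8, 0.2]
grip_width: 0.0854
finger_force: 0.0
```

```bash
python3 - <<'E'
from h import *
f=grab_frame("wrist");save(f,"w5.png",s=1.4);P=pts(f)
for r in regions_of("stylus","wrist")[:2]:
    m=r["mask"]&(f["depth"]>0);q=P[m];t=q[q[:,2]>.155];k=q[(q[:,2]>.1)&(q[:,2]<.14)];print(r["p"],r["box"],t.mean(0),len(t),t[:,:2].min(0),t[:,:2].max(0))
near=np.hypot(P[...,0]-.456,P[...,1]-.311)<.06
h=P[near&(P[...,2]>.066)&(P[...,2]<.073)];print("holder",cv2.minAreaRect(h[:,:2].astype(np.float32)))
t=P[near&(P[...,2]>.157)&(P[...,2]<.17)];print("top",cv2.minEnclosingCircle(t[:,:2].astype(np.float32)),t.mean(0))
c=P[near&(P[...,2]>.0745)&(P[...,2]<.0795)];print("collar",cv2.minEnclosingCircle(c[:,:2].astype(np.float32)))
x,y=cv2.minEnclosingCircle(t[:,:2].astype(np.float32))[0];plan(x,y,.118,.33)
E
```

```text
0.85 [250.8, 163.4, 289.3, 241.2] [0.45592402 0.31623202 0.16120292] 811 [0.44641062 0.30728276] [0.46347326 0.3246054 ]
holder ((0.4543525278568268, 0.3158806264400482), (0.0802120640873909, 0.08050128072500229), 73.57891082763672)
top ((0.45486995577812195, 0.3159678876399994), 0.008963187225162983) [0.45574084 0.31616473 0.16139217]
collar ((0.4547123610973358, 0.31598007678985596), 0.014858203008770943)
at [0.4465 0.3051 0.2252] [ 3.142e+00 -1.000e-03  3.290e-01] q7 -2.04 clk 22.325 | units x,y,z [ 0.46 -0.3   4.29] rz -0.01
```

View pics/w5.png

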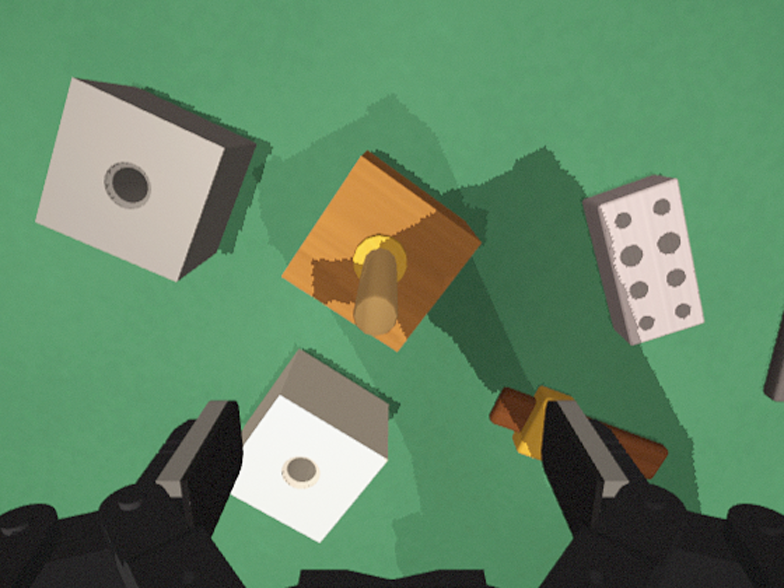

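View: the stylus top is at (376,315) over the wooden holder, between the fingers. The grey (128,185) and white (301,470) look-alikes are empty. Descending, gripping and lifting.

>>> play_rows --plan '[[[0.46,-0.3,0],[0,0,0],-1],[[0,0,1],[0,0,0],-1],[[0,0,1],[0,0,0],-1],[[0,0,1],[0,0,0],-1],[[0,0,0.9],[0,0,0],-1],[[0,0,0.38],[0,0,0],-1],[[0,0,0],[0,0,0],-1],[[0,0,0],[0,0,0],1],[[0,0,0],[0,0,0],1],[[0,0,0],[0,0,0],1],[[0,0,0],[0,0,0],1],[[0,0,0],[0,0,0],1],[[0,0,0],[0,0,0],1],[[0,0,0],[0,0,0],1],[[0,0,0],[0,0,0],1]]' --newtons 60

```text
clock: 24.2
position: [0.4546, 0.3165, 0.1179]
tool_rot: [-3.142, -0.0, 0.33]
force: [-0.3, -0.9, 2.7]
grip_width: 0.0167
finger_force: 58.4
```

>>> play_rows --plan '[[[0,0,-0.5],[0,0,0],1],[[0,0,-1],[0,0,0],1],[[0,0,-1],[0,0,0],1],[[0,0,-1],[0,0,0],1],[[0,0,-1],[0,0,0],1],[[0,0.5,-0.5],[0,0,0],1],[[0,0.9,0],[0,0,0],1],[[0,1,0],[0,0,0],1],[[0,1,0],[0,0,0],1],[[0,1,0],[0,0,0],1],[[0,1,0],[0,0,0],1],[[0,1,0],[0,0,0],1],[[0,1,0],[0,0,0],1],[[0,1,0],[0,0,0],1],[[0,1,0],[0,0,0],1],[[0,1,0],[0,0,0],1],[[0,1,0],[0,0,0],1],[[0,1,0],[0,0,0],1]]'

```text
clock: 26.45
position: [0.5549, 0.0215, 0.2427]
tool_rot: [3.142, 0.001, 0.33]
force: [0.2, 0.0, -0.5]
grip_width: 0.0167
finger_force: 58.5
```

>>> play_rows --plan '[[[0,1,0],[0,0,0],1],[[0,0.85,0],[0,0,0],1],[[0,0,0],[0,0,0],1],[[0,0,0],[0,0,0],1]]'

```text
clock: 26.95
position: [0.5697, -0.0204, 0.2427]
tool_rot: [-3.141, 0.0, 0.33]
force: [-0.6, -0.1, -1.1]
grip_width: 0.0167
finger_force: 58.5
```

```bash
python3 - <<'E'
from h import *
C=np.array([.577,-.0446])
w=grab_frame("wrist");f=grab_frame("scene");save(f,"s2.png",(150,90,350,270),4)
P=pts(w)
m,_=hue(w,"yellow",C,.03);v,u=np.nonzero(m);print("btn wrist",len(u),ray(w,u.mean(),v.mean(),.088) if len(u) else "")
lv=P[(P[...,2]>.09)&(P[...,2]<.102)&(np.hypot(P[...,0]-C[0],P[...,1]-C[1])<.07)];print("level",cv2.minAreaRect(lv[:,:2].astype(np.float32)))
print(needles(w,C,.32))
p=bot.observe()["position"];print(p)
for g,n in((w,"w"),(f,"s")):
    for r in regions_of("stylus",{"w":"wrist","s":"scene"}[n])[:1]:
        Q=pts(g)[r["mask"]];Q=Q[np.hypot(Q[:,0]-p[0],Q[:,1]-p[1])<.03];print(n,r["p"],r["box"],"lowest",np.round(Q[Q[:,2].argsort()[:5]],4).tolist(),"proj tip expected",proj(g,[p[0],p[1],p[2]-.103]))
plan(*C,.2,.33)
E
```

```text
btn wrist 279 [ 0.57528332 -0.04453099  0.088     ]
level ((0.5759214758872986, -0.044698264449834824), (0.09030571579933167, 0.09005817025899887), 17.9317684173584)
{'red': (138, 'needle', -0.009, 'mm', array([124.,  31.]), array([143.,  34.])), 'blue': (165, 'needle', -0.017, 'mm', array([124., -35.]), array([144., -31.]))}
[ 0.56979664 -0.01989766  0.24280077]
w 0.83 [248.1, 216.3, 307.8, 413.5] lowest [[0.5441, -0.0228, 0.0958], [0.5514, -0.0311, 0.096], [0.548, -0.0339, 0.0961], [0.5478, -0.0331, 0.0962], [0.5478, -0.0381, 0.0966]] proj tip expected [280.15728087 220.35905134]
s 0.73 [249.7, 142.8, 265.5, 190.4] lowest [[0.5703, -0.017, 0.1467], [0.5675, -0.0165, 0.1485], [0.5729, -0.0176, 0.1507], [0.5719, -0.0151, 0.1517], [0.5694, -0.0179, 0.1518]] proj tip expected [258.4391207  193.59834255]
at [ 0.5699 -0.0199  0.2429] [-3.141 -0.     0.331] q7 -1.35 clk 27.15 | units x,y,z [-0.05  1.03  1.71] rz 0.01
```

View pics/s2.png

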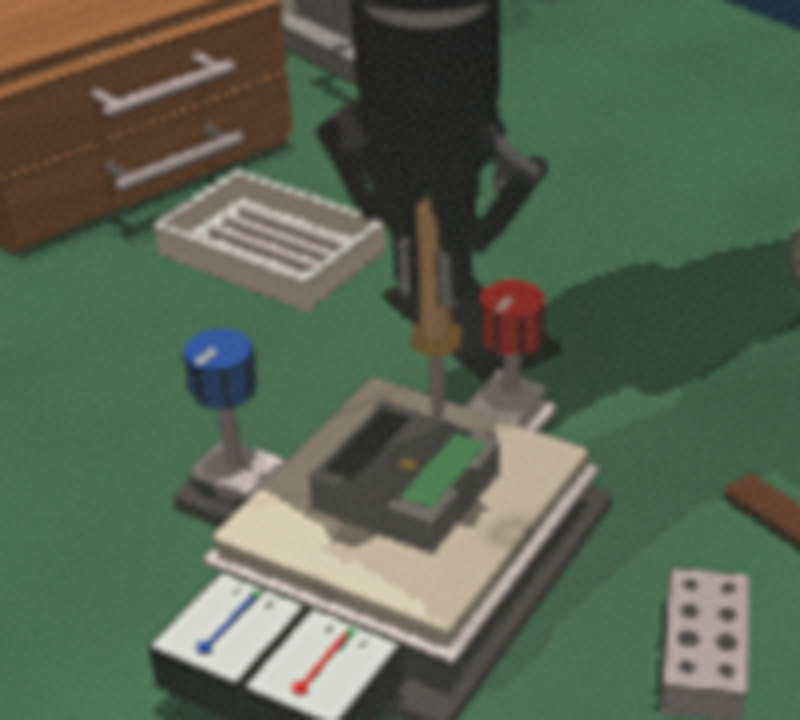

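The stylus hangs straight, with its tip at crop (438,415) where predicted. Both needles are still centred. Moving over the button and descending to just above it.

>>> play_rows --plan '[[[-0.08,0.6,0],[0,0,0],1],[[0,0.41,0],[0,0,0],1],[[0,0,0],[0,0,0],1],[[0,0,0.8],[0,0,0],1],[[0,0,0.7],[0,0,0],1],[[0,0,0.3],[0,0,0],1],[[0,0,0.1],[0,0,0],1],[[0,0,0],[0,0,0],1]]'

```text
clock: 28.15
position: [0.5765, -0.045, 0.1955]
tool_rot: [3.142, -0.0, 0.33]
force: [-0.3, -0.2, 0.0]
grip_width: 0.0162
finger_force: 58.5
```

>>> play_rows --plan '[[[0,0,0.1],[0,0,0],1],[[0,0,0.1],[0,0,0],1],[[0,0,0.06],[0,0,0],1],[[0,0,0],[0,0,0],1],[[0,0,0],[0,0,0],1]]'

```text
clock: 28.78
position: [0.5764, -0.0451, 0.1889]
tool_rot: [3.142, -0.0, 0.33]
force: [0.3, 0.2, 2.4]
grip_width: 0.0162
finger_force: 58.5
```

>>> play_rows --plan '[[[0,0,0.06],[0,0,0],1],[[0,0,0.06],[0,0,0],1],[[0,0,0],[0,0,0],1],[[0,0,0],[0,0,0],1]]'

```text
clock: 29.28
position: [0.5764, -0.045, 0.1859]
tool_rot: [3.142, -0.0, 0.33]
force: [0.4, 0.0, 3.5]
grip_width: 0.0166
finger_force: 58.7
```

>>> play_rows --plan '[[[0,0,0.04],[0,0,0],1],[[0,0,0.04],[0,0,0],1],[[0,0,0],[0,0,0],1],[[0,0,0],[0,0,0],1]]'

```text
clock: 29.78
position: [0.577, -0.045, 0.1848]
tool_rot: [3.141, -0.002, 0.33]
force: [-2.0, 0.3, 17.4]
grip_width: 0.0168
finger_force: 60.4
```

It bottomed at 17 N, so the button is fully down. Retreating to the holder.

>>> play_rows --plan '[[[0,0,-0.3],[0,0,0],1],[[0,0,-0.7],[0,0,0],1],[[0,0,-0.9],[0,0,0],1],[[0,0,-0.5],[0,0,0],1],[[0,-0.5,0],[0,0,0],1],[[0,-1,0],[0,0,0],1],[[0,-1,0],[0,0,0],1],[[0,-1,0],[0,0,0],1],[[0,-1,0],[0,0,0],1],[[0,-1,0],[0,0,0],1],[[0,-1,0],[0,0,0],1],[[0,-1,0],[0,0,0],1],[[0,-1,0],[0,0,0],1],[[0,-1,0],[0,0,0],1],[[0,-1,0],[0,0,0],1],[[0,-1,0],[0,0,0],1],[[0,-1,0],[0,0,0],1],[[0,-1,0],[0,0,0],1],[[0,-1,0],[0,0,0],1],[[0.08,-0.7,0],[0,0,0],1]]'

```text
clock: 32.28
position: [0.4537, 0.3164, 0.2432]
tool_rot: [3.142, 0.001, 0.332]
force: [0.3, 0.0, -0.3]
grip_width: 0.0166
finger_force: 58.6
```

>>> play_rows --plan '[[[0,0,0],[0,0,0],1],[[0,0,0],[0,0,0],1]]'

```text
clock: 32.52
position: [0.4552, 0.3143, 0.2436]
tool_rot: [3.141, 0.0, 0.33]
force: [0.9, -0.3, -0.3]
grip_width: 0.0164
finger_force: 58.6
```

```bash
python3 - <<'E'
from h import *
plan(.4546,.3165,.118,.33)
f=grab_frame("top")
print(needles(f,np.array([.577,-.0446]),.32))
s=grab_frame("scene");p=bot.observe()["position"];e=proj(s,[p[0],p[1],p[2]-.103]);print("tip expected",e)
for r in regions_of("stylus","scene")[:1]:print(r["p"],r["box"])
E
```

```text
at [0.4552 0.3143 0.2436] [3.141 0.    0.33 ] q7 -2.04 clk 32.525 | units x,y,z [ 0.   -0.09  5.02] rz -0.0
{'red': (26, 'needle', 0.016, 'mm', array([128.,  30.]), array([177.,  36.])), 'blue': (24, 'needle', 0.017, 'mm', array([126., -36.]), array([177., -29.]))}
tip expected [403.18497273 241.48619798]
0.71 [400.4, 189.3, 426.2, 239.1]
```

>>> play_rows --plan '[[[0,-0.09,0.5],[0,0,0],1],[[0,0,1],[0,0,0],1],[[0,0,1],[0,0,0],1],[[0,0,0.6],[0,0,0],1],[[0,0,0.6],[0,0,0],1],[[0,0,0.6],[0,0,0],1],[[0,0,0.4],[0,0,0],1],[[0,0,0.2],[0,0,0],1],[[0,0,0],[0,0,0],1],[[0,0,0],[0,0,0],1]]'

```text
clock: 33.92
position: [0.4545, 0.3174, 0.1217]
tool_rot: [-3.141, -0.001, 0.33]
force: [0.2, -0.5, -0.5]
grip_width: 0.0165
finger_force: 58.6
```

>>> play_rows --plan '[[[0,0,0.08],[0,0,0],1],[[0,0,0.06],[0,0,0],1],[[0,0,0],[0,0,0],1],[[0,0,0],[0,0,0],1]]'

```text
clock: 34.42
position: [0.4544, 0.3172, 0.1179]
tool_rot: [-3.142, -0.0, 0.33]
force: [0.1, -0.2, 0.7]
grip_width: 0.0165
finger_force: 58.9
```

>>> play_rows --plan '[[[0,0,0],[0,0,0],0.5],[[0,0,0],[0,0,0],0.2],[[0,0,0],[0,0,0],-0.3],[[0,0,0],[0,0,0],-1],[[0,0,0],[0,0,0],-1],[[0,0,0],[0,0,0],-1],[[0,0,-0.5],[0,0,0],-1],[[0,0,-1],[0,0,0],-1],[[0,0,-1],[0,0,0],-1],[[0,0,-1],[0,0,0],-1],[[0,0,-1],[0,0,0],-1],[[-0.5,0,0],[0,0,0],-1],[[-0.5,0,0],[0,0,0],-1],[[0,0,0],[0,0,0],-1],[[0,0,0],[0,0,0],-1]]'

```text
clock: 36.3
position: [0.4307, 0.3091, 0.23]
tool_rot: [3.141, 0.0, 0.33]
force: [0.1, 0.3, 0.5]
grip_width: 0.0853
finger_force: 0.0
```

```bash
python3 - <<'E'
from h import *
f=grab_frame("wrist");P=pts(f);near=np.hypot(P[...,0]-.456,P[...,1]-.311)<.06
t=P[near&(P[...,2]>.15)&(P[...,2]<.18)];print("top",cv2.minEnclosingCircle(t[:,:2].astype(np.float32)),t[:,2].max(),len(t))
c=P[near&(P[...,2]>.0745)&(P[...,2]<.0795)];print("collar",cv2.minEnclosingCircle(c[:,:2].astype(np.float32)),len(c))
g=grab_frame("top");print(needles(g,np.array([.577,-.0446]),.32));save(g,"top9.png",(40,60,500,400),1.7);print(bot.observe()["clock"])
E
```

```text
top ((0.45397666096687317, 0.3176482915878296), 0.009052240289747715) 0.163504651786698 870
collar ((0.4538358151912689, 0.3176543116569519), 0.015022032894194126) 535
{'red': (26, 'needle', 0.016, 'mm', array([128.,  30.]), array([177.,  36.])), 'blue': (23, 'needle', 0.017, 'mm', array([126., -36.]), array([177., -29.]))}
36.4
```

View pics/top9.png

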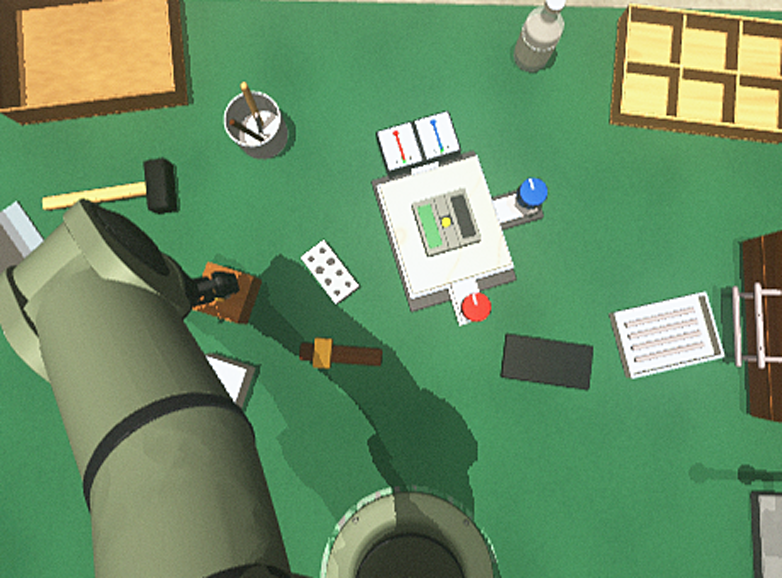

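The stylus is upright in its holder with its collar seated. The needles are on their bands at (402,160) and (441,148), and everything else is in place. Handing in.

```bash
python3 -c "
from workcell import bot
print(bot.job_done())"
```

```text
the job is handed in; nothing more can be done
None
```

I levelled the slab with both needles mid-band, pushed the zero button fully down with the stylus tip, and put the stylus back upright in its wooden holder. I handed the job in at about 36 s with nothing else on the bench visibly moved; no verdict came back.

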